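# Snap-clamp a medal blank

### The job

Reach in behind the dispenser's spring flap, take out the brass-topped blank and stand it upright between the jaws of the clamping fixture, about in the middle. Then, with the blank let go, press the red button under the loupe home along its slope until it snaps and stays in. Leave the silver-topped blank in the dispenser, let the flap fall shut, and do not disturb anything else on the bench.

Things in the scene. Friction and masses are not known exactly. Their poses are not given: they have to be found in the camera images.
- brass_center (a point): centre of the blank to take: an upright wooden cylinder, 24 mm in diameter and 30 mm high, about 60 g, whose top 10 mm is a brass disc; the point is half-way up (15 mm above its foot). z is its axis.
- silver_center (a point): centre of the blank to leave: the same size, with a silver-grey steel top. The two stand side by side, about 90 mm apart, in either order.
- dispenser: green box, 108 mm deep (x), 228 mm wide (y), fixed to the bench; origin under its middle, x points away from its open face, z up. Its inner floor, 12 mm above the bench, holds the blanks within 5 mm of x = 0, at y about +45 and -45 mm. Walls 4 mm thick at y = +-112 mm and at the back (x = 52 mm). Clear roof over x = 9 to 54 mm, 96 to 100 mm above the bench.
- dispenser_lip (a point): middle of the inner top edge of the dispenser's front wall (4 mm thick), 53 mm above the bench; axes as the dispenser's. From here to the roof the face is open and slopes up at 35 degrees from horizontal, so a tool tilted 35 degrees from vertical (pointing down and along +x) enters square to it. A blank gripped so, still upright, can be drawn straight back out and clears this wall.
- flap (a joint): angle (rad) of the clear flap, 208 mm wide, 49 mm long, 2 mm thick with a 6 mm round edge, that closes the upper part of the sloping opening. 0 = shut, in the slope; grows to 1.35 as it is pushed inward. A light spring (about 0.4 N at its edge shut, 1 N open) shuts it: fingers push it in and it rests on them. It swings clear of the standing blanks, but leans on a blank being drawn out: grip firmly.
- flap_edge (a point): middle of the flap's free lower edge (blue); shut, it is 25 mm up the slope from the front wall. The hinge runs along the roof's front edge, at x = 9 mm in the dispenser's frame, 95 mm above the bench.
- fixture: aluminium plate 120 mm (x) by 200 mm (y), 12 mm thick, fixed to the bench; origin under its middle, z up, x points away from the side that the button faces. The jaws are at y = +45 mm, a blue wedge with the red button at y = -55 mm.
- loupe (a point): centre of a glass disc, radius 45 mm with its rim, 6 mm thick, level, its underside 135 mm above the bench, fixed to the fixture by a post at x = 50, y = -90 mm (fixture's frame). It stands over the button's far side and bars the gripper's body from pressing straight down.
- bay (a point): on the fixture plate's top (12 mm above the bench), mid-way between the open jaws; axes as the fixture's. Faces of the fixed stop (+x) and the sliding jaw (-x) are 18.5 mm off; both are 14 mm wide (y), 14 mm high; the y sides are free. 6 mm high guide strips flank the jaw at y = +-11 mm, x = -21 to -51 mm. The button drives the jaw 12 mm to +x, so the blank ends at x about +6 mm.
- plunger_top (a point): centre of the top face of the red button, 28 mm in diameter; its z axis points out of the button, tilted 35 degrees from vertical towards the fixture's -x side. It stands 20 mm out of its wedge, 17 mm above the black collar (36 mm in diameter), and is pressed along -z.
- plunger (a joint): travel of the red button in m: 0 = out, 0.010 = home. The force rises to a peak of about 8 N near 3 mm, then falls off (stopping at less force leaves it out); past 7 mm it snaps in by itself and stays there. Let go earlier, it springs back out. It cannot be pulled out again.
- punch_jar: bystander: blue ceramic jar of 29 mm radius, 75 mm high, with punches standing up to 140 mm; origin under its middle
- pitch_bowl: bystander: dark red bowl of pitch, 82 mm radius, 69 mm high; origin under its middle
- hammer: bystander: hammer, about 200 mm long, lying along its x axis
- graver: bystander: graver with a handle, about 150 mm long, lying along its x axis
- weight: bystander: brass weight of 18 mm radius, 38 mm high; origin under its middle
- sharp_stone: bystander: dark block 120 x 40 x 20 mm; origin under its middle
- brush: bystander: brush, about 150 mm long, lying along its x axis

How it is judged (in metres and radians):
On the way, in this order (a step that is already met when the one before it is completed fails the run):
1. the brass-topped blank stands upright between the open jaws, let go, with the button still out (x of brass_center in the frame of bay between -0.0075 and 0.0075 m and y of brass_center in the frame of bay between -0.009 and 0.009 m and z of brass_center in the frame of bay below 0.018 m and angle between brass_center's own z axis and vertical below 0.12 rad and contact force between the fingers and brass below 0.05 N and value of joint plunger below 0.003 m), for 0.2 s.
2. the button has snapped home with the blank between the jaws (x of brass_center in the frame of bay between -0.0075 and 0.0075 m and y of brass_center in the frame of bay between -0.009 and 0.009 m and z of brass_center in the frame of bay below 0.018 m and angle between brass_center's own z axis and vertical below 0.12 rad and value of joint plunger above 0.009 m), for 0.1 s.
At the end, for the whole second after the job is handed in: The button stays snapped in (over 9 mm); the brass-topped blank stands upright (within 7 degrees) on the plate between the jaws, within 7.5 mm of the bay point along x and 9 mm along y, at rest and let go; the flap is shut; the silver-topped blank is within 20 mm of where it stood (all of step 2 and contact force between the fingers and brass below 0.05 N and value of joint flap below 0.1 rad and linear speed of brass below 0.02 m/s and distance of silver_center from where it was at the start of the episode below 0.02 m); the robot touches nothing.
It fails at once if the silver-topped blank is shifted by over 20 mm (distance of silver_center from where it was at the start of the episode above 0.02 m).
It fails at once if a bystander (jar, bowl, hammer, graver, weight, stone or brush) is shifted by over 20 mm (distance of any of punch_jar, pitch_bowl, hammer, graver, weight, sharp_stone, brush from where it was at the start of the episode above 0.02 m).
It also fails if it takes over 56 s, if anything falls off the work surface, if the arm or the gripper's body presses on something with over 40 N, if the wrist force passes 120 N, or if a joint passes its speed limit or range.

### The arm

A 7-joint arm with a two-finger parallel gripper is mounted at the origin on the work surface. World frame = base frame: x ahead of the robot, y to its left, z up, the work surface at z = 0. Lengths are in m, angles in degrees, forces in N, time in s.
With the tool pointing down it reaches from about 0.425 to 0.875 m from the base axis. Payload 4.7 kg.
Tool frame: the origin (TCP) lies at the very end of the fingers, on their centre line; the grasp point (between the pads) lies 19 mm behind it (env.grip_point_offset is the distance from the TCP to the grasp point, in m); z points along the fingers, y is the line along which they close (so a half turn about z gives the same grasp; the last joint's range is limited). The gripper opens to 87 mm and grips with 3 to 60 N. Pads are 19 mm wide; open, the fingers measure 117 mm over their backs; the gripper's body (75 mm by 190 mm) begins 51 mm behind the grasp point.
Start: joints at [77.24, 18.392, -4.016, 83.108, 1.295, 78.541, -3.26], TCP at [0.152, -0.632, 0.223] pointing down, gripper open.
Joint ranges: [-163.93, 163.93], [-17.29, 119.83], [-79.2, 71.16], [3.27, 140.29], [-89.18, 269.18], [5.43, 117.66], [-154.24, 154.24]. Speed limits (degrees/s): [147.25, 147.25, 180, 180, 180, 180, 180].

### API

Orientations are given as [roll, pitch, yaw] about the fixed x, y, z axes, in that order (R = Rz(yaw) Ry(pitch) Rx(roll)).
In Python, from cell import env gives the robot as it stands.
- The arm moves only by the tool jog_arm, never from a script. Its argument "motion" is a list of rows, each an object of numbers: "x", "y", "z": the shift along the tool's x, y, z in cm; "ax", "ay", "az": the turn, a rotation vector about the tool's x, y, z in degrees. In form: [{"x": .., "y": .., "z": .., "ax": .., "ay": .., "az": ..}, ...]. A call has exactly 5 rows; each row shifts and turns the commanded pose from where the row before left it, along the tool's axes as they then stand; what a row does not reach is not made up. A row lasts 1/10 s, in which the tool goes at most 50 mm and 8.59 degrees, less where a joint would pass 70% of its speed; a pose out of reach is approached as far as the arm can. A call is refused whole if a number of a shift passes 5 or a number of a turn 8.59, either way. A call with a gripper value outside its range is refused whole. "claw" is the gripper command: -1 is shut, 1 is fully open, values between are in proportion, set as the call begins (left out, the last holds). The fingers move at their own pace and stop on an object; "squeeze" is the grip in N (left out, the last holds). Time passes only in rows, so rows that do not move let the fingers close, or fill a call up. It gives the time, the measured TCP pose, the force, the opening and the grip force at its end, in the units of the state.
- env.get_obs(): the state, without advancing time (a new reading comes with each control period).
- env.read_camera(name): name is "scene" or "top" or "wrist"; returns the picture (400x640x3 uint8, red, green, blue); there is no depth.
- env.camera_params(name): a dict with "fx", "fy", "cx", "cy" (pixels), "extrinsics" (4x4, takes a point from world to camera coordinates). Camera axes: x right, y up, looking along -z (the intrinsics and any distortion apply to the point x, -y, -z); pixel columns grow to the right and rows downward; lengths in m; the calibration is good to about 2 mm. A picture is of the moment at which its call begins: read the wrist's pose just before it. camera_params takes no time and is no camera call; for the wrist camera it gives the pose at the moment of the call.
- env.sign_off(): hands the job in; it is judged then, once.
The state is a dict: "time_s": time; "qpos": joint angles; "joint_velocities": joint speeds; "effort": joint torques, N m; "tool_pos": TCP position; "tool_rot": TCP orientation; "force": force on the tool from outside, world axes, zero at the start; "wrist_torque": the same for the moment, N m; "grip_width": finger opening in m; "grasp_force": force on a finger pad.
Only numpy, scipy, OpenCV 4.12 (cv2) and the standard library are available. Lean on these libraries where they do the work, as an engineer would, in place of code of your own. Each camera call takes 0.05 s, during which the arm holds its last target. There are 200 camera calls.

## Working session

There is one attempt and no reset: what is moved stays moved. The work goes in short steps, Python scripts to look and compute and a tool call to move; the robot and the scene stay as the last step left them, time stands still between calls to the robot, and variables do not carry over. Pictures are saved under pics/ and viewed, at most 10 in all, crops included, and the job is handed in when it is done.

Besides the shell and the picture viewer there is one more tool, called after "Request:" by a JSON object that holds its "fn" and its "kwargs". jog_arm: Moves the arm, as the interface text tells. Its arguments: {"type":"object","properties":{"motion":{"type":"array"},"claw":{"type":"number"},"squeeze":{"type":"number"}},"required":["motion"]}

```bash
mkdir -p pics; ls
python3 - <<'E'
from cell import env
import cv2,numpy as np
o=env.get_obs();print(o)
for n in("scene","top"):
    p=env.camera_params(n);print(n,p)
    im=env.read_camera(n);cv2.imwrite(f"pics/{n}0.png",im[:,:,::-1])
E
```

```text
pics
{'time_s': 0.0, 'qpos': array([77.23897208, 18.43840201, -4.01534412, 83.17551318,  1.29650279,
       78.54208888, -3.25889415]), 'joint_velocities': array([-0.13604104,  0.02276646,  0.04225325,  0.0074343 , -0.08125543,
       -0.04628428,  0.08832306]), 'effort': array([ 2.34663767e-04, -4.91280055e+01, -4.03398843e-01, -3.12523627e+01,
       -6.38661487e-02,  4.38180612e-02,  1.80907282e-04]), 'tool_pos': array([ 0.15230484, -0.63132112,  0.22146362]), 'tool_rot': array([-1.79889325e+02,  7.40558450e-03,  1.35720262e+01]), 'force': array([-0.77481645,  1.4725473 , -0.42655196]), 'wrist_torque': array([ 0.00657177,  0.06725749, -0.01660514]), 'grasp_force': 0.0, 'grip_width': 0.08725942056442523}
scene {'fx': 515.1478765473314, 'fy': 515.1478765473314, 'cx': 321.41018848738815, 'cy': 198.30291142615334, 'extrinsics': array([[-0.62142038,  0.78335291,  0.01396148,  0.41781708],
       [-0.40575219, -0.33701804,  0.84957872,  0.11906509],
       [ 0.67022524,  0.52228063,  0.52727704, -1.6887704 ],
       [ 0.        ,  0.        ,  0.        ,  1.        ]])}
top {'fx': 437.6991792883313, 'fy': 437.6991792883313, 'cx': 323.41494319670176, 'cy': 198.080124375566, 'extrinsics': array([[-2.45482279e-02, -9.99697379e-01, -1.59208992e-03,
        -4.13291764e-02],
       [ 9.96057264e-01, -2.45945856e-02,  8.52351680e-02,
        -6.29329182e-01],
       [-8.52485308e-02,  5.06559595e-04,  9.96359589e-01,
        -1.09246913e+00],
       [ 0.00000000e+00,  0.00000000e+00,  0.00000000e+00,
         1.00000000e+00]])}
```

View pics/scene0.png

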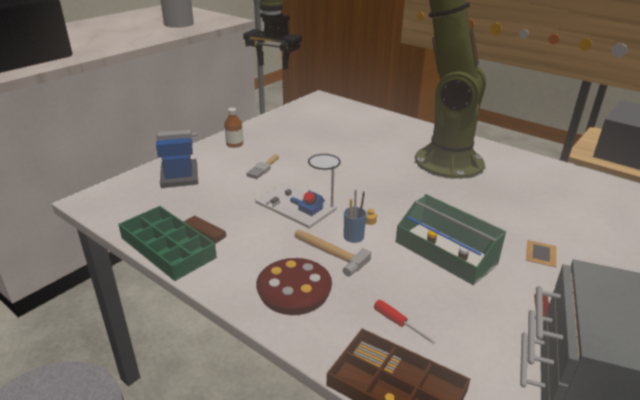

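View pics/top0.png

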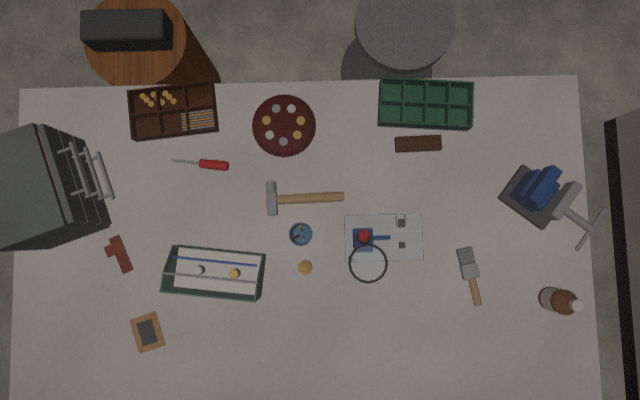

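Run:
```python
import cv2,numpy as np
t=cv2.imread("pics/top0.png");s=cv2.imread("pics/scene0.png")
def c(im,x0,y0,x1,y1,k):
    return cv2.convertScaleAbs(cv2.resize(im[y0:y1,x0:x1],None,fx=k,fy=k,interpolation=cv2.INTER_CUBIC),alpha=1.4)
a=c(t,155,240,275,305,5);b=c(t,340,208,430,288,3)
o=np.zeros((600,800,3),np.uint8);o[:325,:600]=a
b=c(t,340,210,430,265,5);o[325:600,:450]=b
cv2.imwrite("pics/c1.png",o)
o=np.zeros((600,800,3),np.uint8)
a=c(s,390,190,510,280,4);o[:360,:480]=a
b=c(s,250,150,350,228,4);o[288:600,400:800]=b
o[:360,:480][a.sum(2)>0]=a[a.sum(2)>0]
o=np.zeros((600,800,3),np.uint8);o[:270,:360]=c(s,390,190,510,280,3);o[270:582,:400]=c(s,250,150,350,228,4)
cv2.imwrite("pics/c2.png",o)
```

```text
(no output)
```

View pics/c1.png

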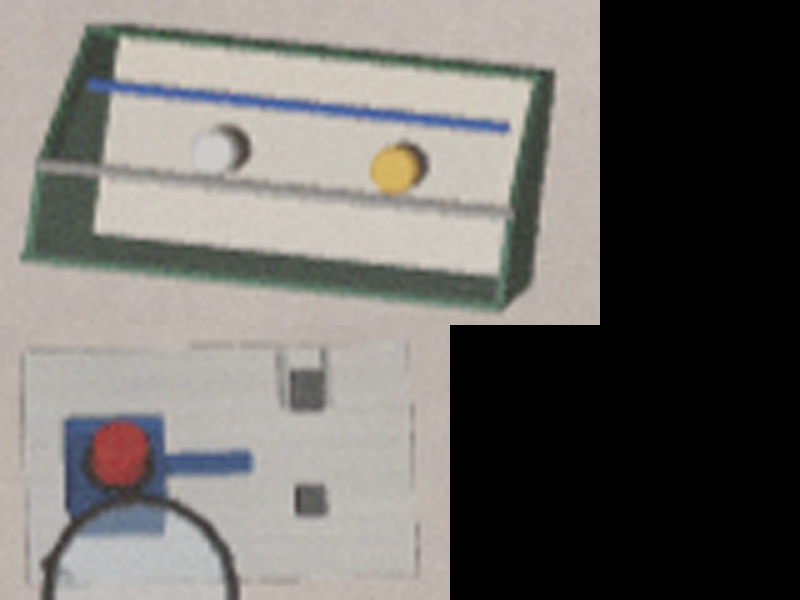

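View pics/c2.png

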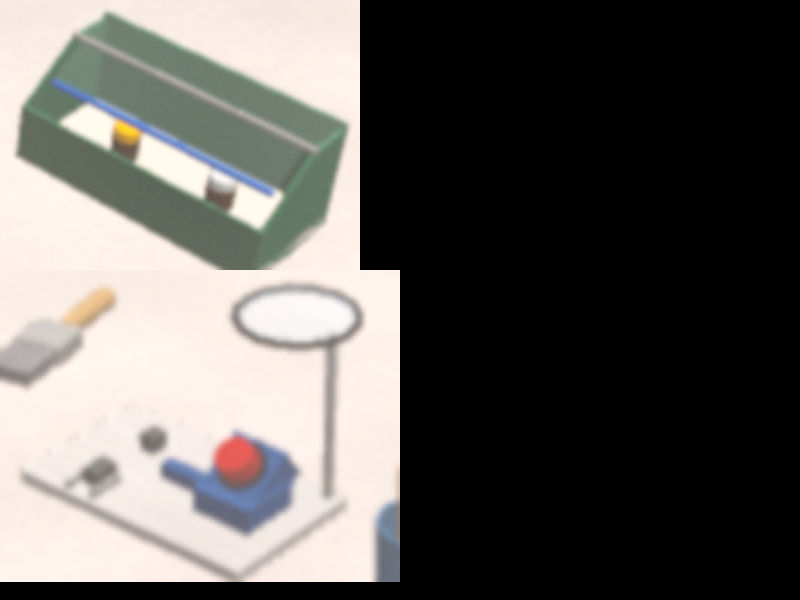

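```bash
cat > h.py <<'E'
from cell import env
import cv2,numpy as np
from scipy.optimize import least_squares
from scipy.spatial.transform import Rotation as R
def proj(n,P,p=None):
    p=p or env.camera_params(n);E=p["extrinsics"]
    q=np.atleast_2d(P)@E[:3,:3].T+E[:3,3]
    return np.c_[p["fx"]*q[:,0]/-q[:,2]+p["cx"],-p["fy"]*q[:,1]/-q[:,2]+p["cy"]]
def T(v,P): # v=x,y,yaw(rad); frame -> world
    P=np.atleast_2d(P).astype(float);c,s=np.cos(v[2]),np.sin(v[2])
    return np.c_[v[0]+c*P[:,0]-s*P[:,1],v[1]+s*P[:,0]+c*P[:,1],P[:,2]]
def fit(obs,v0):
    pr={n:env.camera_params(n) for n in obs}
    def f(v): return np.concatenate([(proj(n,T(v,np.array(P)/1000),pr[n])-np.array(q)).ravel() for n,(P,q) in obs.items()])
    r=least_squares(f,v0,loss="soft_l1");return r.x,f(r.x).reshape(-1,2)
def ray(n,uv,z):
    f=lambda w:(proj(n,[w[0],w[1],z])-uv).ravel()
    return least_squares(f,[.5,0]).x
E
python3 - <<'E'
from h import *
np.set_printoptions(precision=4,suppress=True)
dt=lambda a:np.array(a)/5+[155,240]
ds=lambda a:np.array(a)/3+[390,190]
ft=lambda a:(np.array(a)-[0,325])/5+[340,210]
fs=lambda a:(np.array(a)-[0,270])/4+[250,150]
DP=[[-54,-114,53],[-54,114,53],[54,-114,100],[54,114,100],[9,-110,97],[9,112,97],[-31,-104,67],[-31,104,67]]
D,r=fit({"top":(DP,dt([[88,26],[552,70],[24,259],[502,309],[40,166],[512,213],[90,85],[508,127]])),
 "scene":([DP[i] for i in (3,2,1,0,5,4,7,6)],ds([[107,14],[347,126],[24,106],[262,232],[76,36],[317,150],[55,84],[272,192]]))},[.35,.2,3.1])
print("disp",D,np.degrees(D[2]));print(r)
FP=[[-60,-100,12],[-60,100,12],[60,100,12],[60,-100,12],[-18.5,45,26],[18.5,45,26]]
F,r=fit({"top":(FP,ft([[27,350],[408,345],[417,577],[30,582],[308,410],[311,485]])),
 "scene":([FP[1],FP[0],FP[3]],fs([[22,468],[240,571],[345,497]]))},[.5,-.2,3.1])
print("fix",F,np.degrees(F[2]));print(r)
for nm,uv in(("brass",[396,169]),("silver",[217,151])): print(nm,ray("top",dt(uv),.042))
print("scene brass",ray("scene",ds([127,130]),.042),ray("scene",ds([221,181]),.042))
# expected
print(T(D,[[0,.045,.027],[0,-.045,.027]]))
# button top: triangulate
a=ft([[120,452]])[0];b=fs([[239,461]])[0]
f=lambda w:np.r_[(proj("top",w)-a).ravel(),(proj("scene",w)-b).ravel()]
s=least_squares(f,[.5,-.2,.06]);print("btn",s.x,s.fun)
Tm=np.array([np.cos(F[2]),np.sin(F[2])]);d=s.x[:2]-F[:2]
print("btn in fix",d@Tm,d@np.array([-Tm[1],Tm[0]]),"bay",T(F,[[0,.045,.012]]))
a=ft([[140,0]])[0];
b=fs([[297,317]])[0];a=np.array([368,264])
s=least_squares(f,[.5,-.2,.13]);print("loupe",s.x,s.fun,);d=s.x[:2]-F[:2];print(d@Tm,d@np.array([-Tm[1],Tm[0]]))
E
```

```text
disp [0.4492 0.2147 3.0139] 172.68535029594238
[[-0.6347  0.3373]
 [-1.958   1.0942]
 [-0.8499  0.2061]
 [-0.0096  0.3917]
 [ 0.6698 -0.3977]
 [-0.4376  0.0115]
 [-0.206  -1.4752]
 [ 0.885  -1.0073]
 [-0.2088 -1.3488]
 [ 0.9463 -1.0515]
 [-0.6042 -0.5734]
 [ 0.67    0.1372]
 [-0.0041 -1.0414]
 [-0.9269 -0.7993]
 [-1.475   0.2138]
 [-0.0345  2.0516]]
fix [ 0.5248 -0.2095  3.1381] 179.8006572115368
[[-1.11   -0.3699]
 [ 0.1069 -1.0067]
 [ 0.1924 -0.5664]
 [-0.5314  0.087 ]
 [ 0.3628  2.4728]
 [ 0.2935  2.0977]
 [-0.6961  0.0556]
 [-0.6538  0.2788]
 [ 0.7981 -0.2681]]
brass [0.4434 0.1696]
silver [0.4544 0.2586]
scene brass [0.4507 0.1736] [0.4651 0.2639]
[[0.4435 0.1701 0.027 ]
 [0.4549 0.2594 0.027 ]]
btn [ 0.5302 -0.1546  0.0536] [-0.1779  0.1418 -0.2462 -0.021 ]
btn in fix -0.005226606462083354 -0.054887760336352384 bay [[ 0.5247 -0.2545  0.012 ]]
loupe [ 0.4661 -0.1551  0.1366] [ 0.2418 -0.188   0.3612  0.0232]
0.05890724024950529 -0.0541858467929734
```

```bash
cat >> h.py <<'E'
np.set_printoptions(precision=3,suppress=True)
D=np.array([.4492,.2147,3.0139]);F=np.array([.5248,-.2095,3.1381])
def rot(yaw,tilt=35):  # tool y = frame y, tool z = down and along frame +x
    c,s=np.cos(yaw),np.sin(yaw);t=np.radians(tilt)
    y=np.array([-s,c,0]);z=np.array([c*np.sin(t),s*np.sin(t),-np.cos(t)])
    return R.from_matrix(np.c_[np.cross(y,z),y,z])
def cur():
    o=env.get_obs();return o["tool_pos"],R.from_euler("xyz",o["tool_rot"],degrees=True),o
def plan(p1,r1,n):
    p0,r0,o=cur();w=(r0.inv()*r1).as_rotvec(degrees=True)
    print("t",round(o["time_s"],2),"from",p0,"to",p1,"total shift(cm, start axes)",r0.inv().apply(p1-p0)*100,"turn",w)
    for i in range(n):
        ri=r0*R.from_rotvec(w*i/n,degrees=True)
        print(i,ri.inv().apply((p1-p0)/n)*100,w/n)
E
python3 - <<'E'
from h import *
plan(np.array([.57,-.25,.27]),rot(F[2]),15)
for n,uv in(("jar",[300,234]),("weight",[305,267]),("hammer",[272,198]),("hamend",[343,197])):print(n,ray("top",np.array(uv),.05))
E
```

```text
t 0.1 from [ 0.152 -0.631  0.222] to [ 0.57 -0.25  0.27] total shift(cm, start axes) [ 49.552 -27.285  -4.801] turn [  4.11  -34.81   13.365]
0 [ 3.303 -1.819 -0.32 ] [ 0.274 -2.321  0.891]
1 [ 3.259 -1.872 -0.444] [ 0.274 -2.321  0.891]
2 [ 3.209 -1.925 -0.566] [ 0.274 -2.321  0.891]
3 [ 3.154 -1.977 -0.686] [ 0.274 -2.321  0.891]
4 [ 3.092 -2.029 -0.803] [ 0.274 -2.321  0.891]
5 [ 3.026 -2.081 -0.917] [ 0.274 -2.321  0.891]
6 [ 2.953 -2.132 -1.028] [ 0.274 -2.321  0.891]
7 [ 2.876 -2.183 -1.135] [ 0.274 -2.321  0.891]
8 [ 2.794 -2.232 -1.24 ] [ 0.274 -2.321  0.891]
9 [ 2.706 -2.281 -1.34 ] [ 0.274 -2.321  0.891]
10 [ 2.614 -2.329 -1.437] [ 0.274 -2.321  0.891]
11 [ 2.517 -2.376 -1.53 ] [ 0.274 -2.321  0.891]
12 [ 2.416 -2.422 -1.618] [ 0.274 -2.321  0.891]
13 [ 2.311 -2.467 -1.702] [ 0.274 -2.321  0.891]
14 [ 2.202 -2.51  -1.782] [ 0.274 -2.321  0.891]
jar [0.538 0.004]
weight [ 0.456 -0.007]
hammer [0.63  0.072]
hamend [ 0.628 -0.106]
```

Request:
{"fn": "jog_arm", "kwargs": {"motion": [{"x": 3.3,"y": -1.8,"z": -0.3,"ax": 0.3,"ay": -2.3,"az": 0.9},{"x": 3.3,"y": -1.9,"z": -0.4,"ax": 0.3,"ay": -2.3,"az": 0.9},{"x": 3.2,"y": -1.9,"z": -0.6,"ax": 0.3,"ay": -2.3,"az": 0.9},{"x": 3.2,"y": -2.0,"z": -0.7,"ax": 0.3,"ay": -2.3,"az": 0.9},{"x": 3.1,"y": -2.0,"z": -0.8,"ax": 0.3,"ay": -2.3,"az": 0.9}], "claw": 0.2, "squeeze": 25}}

```text
time_s: 0.6
tool_pos: [0.2935, -0.5035, 0.2385]
tool_rot: [-178.9, 11.7, 9.1]
force: [1.1, 0.2, -0.2]
grip_width: 0.0565
grasp_force: 0.0
```

Request:
{"fn": "jog_arm", "kwargs": {"motion": [{"x": 3.0,"y": -2.1,"z": -0.9,"ax": 0.3,"ay": -2.3,"az": 0.9},{"x": 3.0,"y": -2.1,"z": -1.0,"ax": 0.3,"ay": -2.3,"az": 0.9},{"x": 2.9,"y": -2.2,"z": -1.1,"ax": 0.3,"ay": -2.3,"az": 0.9},{"x": 2.8,"y": -2.2,"z": -1.2,"ax": 0.3,"ay": -2.3,"az": 0.9},{"x": 2.7,"y": -2.3,"z": -1.3,"ax": 0.3,"ay": -2.3,"az": 0.9}]}}

```text
time_s: 1.1
tool_pos: [0.4328, -0.3769, 0.2534]
tool_rot: [-178.8, 23.3, 4.7]
force: [0.7, -0.7, -0.6]
grip_width: 0.0523
grasp_force: 0.0
```

Request:
{"fn": "jog_arm", "kwargs": {"motion": [{"x": 2.6,"y": -2.3,"z": -1.4,"ax": 0.3,"ay": -2.3,"az": 0.9},{"x": 2.5,"y": -2.4,"z": -1.5,"ax": 0.3,"ay": -2.3,"az": 0.9},{"x": 2.4,"y": -2.4,"z": -1.6,"ax": 0.3,"ay": -2.3,"az": 0.9},{"x": 2.3,"y": -2.5,"z": -1.7,"ax": 0.3,"ay": -2.3,"az": 0.9},{"x": 2.2,"y": -2.5,"z": -1.8,"ax": 0.3,"ay": -2.3,"az": 0.9}]}}

```text
time_s: 1.6
tool_pos: [0.5514, -0.2622, 0.2536]
tool_rot: [-177.6, 34.2, 2.0]
force: [-0.3, 1.0, -1.8]
grip_width: 0.0522
grasp_force: 0.0
```

Request:
{"fn": "jog_arm", "kwargs": {"motion": [{},{},{},{},{}]}}

```text
$.motion[0]: bad value
```

Run:
```python
from h import *
import pickle
p=env.camera_params("wrist");im=env.read_camera("wrist")
pickle.dump(p,open("w1.pkl","wb"));cv2.imwrite("pics/w1.png",im[:,:,::-1])
print(proj("wrist",T(F,[[0,.045,.012],[-.06,.1,.012],[.06,.1,.012]]),p)); E=p["extrinsics"];print(-E[:3,:3].T@E[:3,3],-E[2,:3])
plan(np.array([.57,.16,.25]),rot(D[2]),10)
```

```text
[[319.962  64.149]
 [383.052   1.98 ]
 [366.858 114.994]]
[ 0.705 -0.264  0.347] [-0.766  0.015 -0.642]
t 1.65 from [ 0.548 -0.267  0.251] to [0.57 0.16 0.25] total shift(cm, start axes) [  2.536 -42.699  -0.328] turn [ 3.084 -0.174  6.952]
0 [ 0.254 -4.27  -0.033] [ 0.308 -0.017  0.695]
1 [ 0.202 -4.273 -0.01 ] [ 0.308 -0.017  0.695]
2 [ 0.15  -4.275  0.013] [ 0.308 -0.017  0.695]
3 [ 0.098 -4.276  0.036] [ 0.308 -0.017  0.695]
4 [ 0.046 -4.277  0.059] [ 0.308 -0.017  0.695]
5 [-0.006 -4.277  0.082] [ 0.308 -0.017  0.695]
6 [-0.058 -4.276  0.105] [ 0.308 -0.017  0.695]
7 [-0.109 -4.274  0.128] [ 0.308 -0.017  0.695]
8 [-0.161 -4.272  0.151] [ 0.308 -0.017  0.695]
9 [-0.213 -4.269  0.174] [ 0.308 -0.017  0.695]
```

View pics/w1.png

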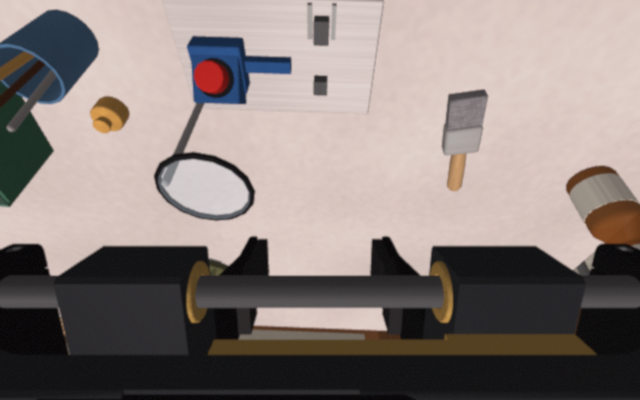

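Request:
{"fn": "jog_arm", "kwargs": {"motion": [{"x": 0.3,"y": -4.3,"z": 0,"ax": 0.3,"az": 0.7},{"x": 0.2,"y": -4.3,"z": 0,"ax": 0.3,"az": 0.7},{"x": 0.2,"y": -4.3,"z": 0,"ax": 0.3,"az": 0.7},{"x": 0.1,"y": -4.3,"z": 0,"ax": 0.3,"az": 0.7},{"x": 0,"y": -4.3,"z": 0.1,"ax": 0.3,"az": 0.7}]}}

```text
$.motion[0]: bad value
```

Request:
{"fn": "jog_arm", "kwargs": {"motion": [{"x": 0,"y": -4.3,"z": 0.1,"ax": 0.3,"az": 0.7},{"x": 0,"y": -4.3,"z": 0.1,"ax": 0.3,"az": 0.7},{"x": -0.1,"y": -4.3,"z": 0.1,"ax": 0.3,"az": 0.7},{"x": -0.2,"y": -4.3,"z": 0.2,"ax": 0.3,"az": 0.7},{"x": -0.2,"y": -4.3,"z": 0.2,"ax": 0.3,"az": 0.7}]}}

```text
$.motion[0]: bad value
```

Request:
{"fn": "jog_arm", "kwargs": {"motion": [{"x": 0},{"x": 0},{"x": 0},{"x": 0},{"x": 0}]}}

```text
$.motion[0]: bad value
```

Run:
```python
from h import *
import pickle
p=pickle.load(open("w1.pkl","rb"));c=env.camera_params
def rayp(uv,z): return least_squares(lambda w:(proj("w",[w[0],w[1],z],p)-uv).ravel(),[.5,0]).x
print("jaw",rayp([320.5,44.5],.026),"stop",rayp([320,76],.012),"bar end",rayp([291,66],.03),"btn",rayp([212,78],.056))
ft=lambda a:(np.array(a)-[0,325])/5+[340,210]
print(ray("top",ft([308,411]),.026),ray("top",ft([311,484]),.026),"barend",ray("top",ft([252,462]),.03))
p=env.camera_params("wrist");im=env.read_camera("wrist")
pickle.dump(p,open("w2.pkl","wb"));cv2.imwrite("pics/w2.png",im[:,:,::-1])
a=np.arange(0,6.28,.4);ring=np.c_[.012*np.cos(a),.012*np.sin(a),0*a]
print("pred brass,silver",proj("w",T(D,[[0,.045,.042],[0,-.045,.042]]),p))
print("corners front",proj("w",T(D,[[-.054,-.114,.053],[-.054,.114,.053],[-.031,-.104,.067],[-.031,.104,.067]]),p))
r=rot(D[2]);z=r.as_matrix()[:,2]
B=T(D,[[0,.045,.038]])[0];tcp=B+z*.019;print("grasp tcp",tcp)
plan(tcp-z*.10,r,10)
```

```text
jaw [ 0.552 -0.255] stop [ 0.512 -0.255] bar end [ 0.532 -0.227] btn [ 0.532 -0.156]
[ 0.549 -0.254] [ 0.512 -0.254] barend [ 0.524 -0.224]
pred brass,silver [[ -56.448  135.376]
 [-142.81   125.944]]
corners front [[-280.851   80.274]
 [ -28.38   109.489]
 [-257.615  109.947]
 [ -33.429  134.597]]
grasp tcp [0.433 0.171 0.022]
t 1.7 from [ 0.547 -0.27   0.252] to [0.49  0.164 0.104] total shift(cm, start axes) [  4.213 -43.093  16.117] turn [ 3.204 -0.144  6.637]
0 [ 0.421 -4.309  1.612] [ 0.32  -0.014  0.664]
1 [ 0.372 -4.305  1.636] [ 0.32  -0.014  0.664]
2 [ 0.322 -4.3    1.66 ] [ 0.32  -0.014  0.664]
3 [ 0.273 -4.294  1.684] [ 0.32  -0.014  0.664]
4 [ 0.224 -4.287  1.708] [ 0.32  -0.014  0.664]
5 [ 0.175 -4.28   1.731] [ 0.32  -0.014  0.664]
6 [ 0.125 -4.272  1.755] [ 0.32  -0.014  0.664]
7 [ 0.076 -4.263  1.779] [ 0.32  -0.014  0.664]
8 [ 0.028 -4.254  1.803] [ 0.32  -0.014  0.664]
9 [-0.021 -4.244  1.827] [ 0.32  -0.014  0.664]
```

View pics/w2.png

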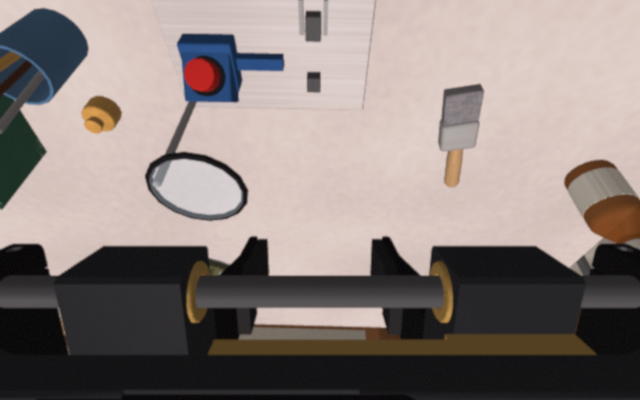

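Request:
{"fn": "jog_arm", "kwargs": {"motion": [{"x": 0.3,"y": -4.3,"z": 0,"ax": 0.3,"ay": 0,"az": 0.7},{"x": 0.2,"y": -4.3,"z": 0,"ax": 0.3,"ay": 0,"az": 0.7},{"x": 0.2,"y": -4.3,"z": 0,"ax": 0.3,"ay": 0,"az": 0.7},{"x": 0.1,"y": -4.3,"z": 0,"ax": 0.3,"ay": 0,"az": 0.7},{"x": 0,"y": -4.3,"z": 0.1,"ax": 0.3,"ay": 0,"az": 0.7}]}}

```text
time_s: 2.2
tool_pos: [0.5576, -0.0557, 0.2546]
tool_rot: [-179.4, 34.4, -3.6]
force: [0.9, 0.2, 1.0]
grip_width: 0.0522
grasp_force: 0.0
```

Request:
{"fn": "jog_arm", "kwargs": {"motion": [{"x": 0,"y": -4.3,"z": 0.1,"ax": 0.3,"ay": 0,"az": 0.7},{"x": 0,"y": -4.3,"z": 0.1,"ax": 0.3,"ay": 0,"az": 0.7},{"x": -0.1,"y": -4.3,"z": 0.1,"ax": 0.3,"ay": 0,"az": 0.7},{"x": -0.2,"y": -4.3,"z": 0.2,"ax": 0.3,"ay": 0,"az": 0.7},{"x": -0.2,"y": -4.3,"z": 0.2,"ax": 0.3,"ay": 0,"az": 0.7}]}}

```text
time_s: 2.7
tool_pos: [0.57, 0.1589, 0.2529]
tool_rot: [179.8, 34.4, -7.9]
force: [-0.1, 1.1, -0.5]
grip_width: 0.0521
grasp_force: 0.0
```

Request:
{"fn": "jog_arm", "kwargs": {"motion": [{"x": 0,"y": 0,"z": 0,"ax": 0,"ay": 0,"az": 0},{"x": 0,"y": 0,"z": 0,"ax": 0,"ay": 0,"az": 0},{"x": 0,"y": 0,"z": 0,"ax": 0,"ay": 0,"az": 0},{"x": 0,"y": 0,"z": 0,"ax": 0,"ay": 0,"az": 0},{"x": 0,"y": 0,"z": 0,"ax": 0,"ay": 0,"az": 0}]}}

```text
time_s: 3.2
tool_pos: [0.5705, 0.1571, 0.2523]
tool_rot: [179.8, 34.4, -7.9]
force: [0.1, -0.3, 0.4]
grip_width: 0.0522
grasp_force: 0.0
```

Run:
```python
from h import *
import pickle
p=env.camera_params("wrist");im=env.read_camera("wrist")
pickle.dump(p,open("w3.pkl","wb"));cv2.imwrite("pics/w3.png",im[:,:,::-1])
print("pred brass,silver",proj("w",T(D,[[0,.045,.042],[0,-.045,.042]]),p))
print("corners front",proj("w",T(D,[[-.054,-.114,.053],[-.054,.114,.053],[-.031,-.104,.067],[-.031,.104,.067]]),p))
r=rot(D[2]);z=r.as_matrix()[:,2]
B=T(D,[[0,.045,.038]])[0];tcp=B+z*.019;print("grasp tcp",tcp)
plan(tcp-z*.10,r,5)
```

```text
pred brass,silver [[322.604 157.499]
 [246.715 158.095]]
corners front [[170.751 127.828]
 [388.78  126.029]
 [183.765 153.261]
 [377.988 151.722]]
grasp tcp [0.433 0.171 0.022]
t 3.25 from [0.57  0.157 0.252] to [0.49  0.164 0.104] total shift(cm, start axes) [ 1.684  0.377 16.778] turn [-0.072 -0.553 -0.434]
0 [0.337 0.075 3.356] [-0.014 -0.111 -0.087]
1 [0.343 0.075 3.355] [-0.014 -0.111 -0.087]
2 [0.35  0.075 3.354] [-0.014 -0.111 -0.087]
3 [0.356 0.074 3.354] [-0.014 -0.111 -0.087]
4 [0.362 0.074 3.353] [-0.014 -0.111 -0.087]
```

View pics/w3.png

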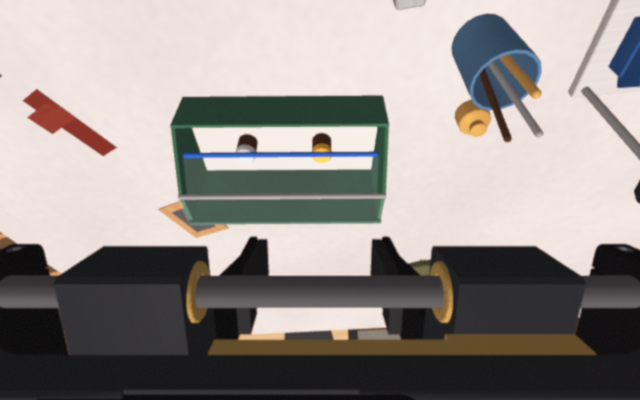

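Request:
{"fn": "jog_arm", "kwargs": {"motion": [{"x": 0.36,"y": 0.08,"z": 3.35,"ax": 0,"ay": -0.1,"az": -0.1},{"x": 0.37,"y": 0.08,"z": 3.35,"ax": 0,"ay": -0.1,"az": -0.1},{"x": 0.37,"y": 0.07,"z": 3.35,"ax": 0,"ay": -0.1,"az": -0.1},{"x": 0.38,"y": 0.07,"z": 3.35,"ax": 0,"ay": -0.1,"az": -0.1},{"x": 0.38,"y": 0.07,"z": 3.35,"ax": 0,"ay": -0.1,"az": -0.1}]}}

```text
time_s: 3.75
tool_pos: [0.4898, 0.1649, 0.1028]
tool_rot: [-179.9, 34.9, -7.1]
force: [0.2, -0.5, -0.6]
grip_width: 0.052
grasp_force: 0.0
```

Request:
{"fn": "jog_arm", "kwargs": {"motion": [{"x": 0,"y": 0,"z": 0,"ax": 0,"ay": 0,"az": 0},{"x": 0,"y": 0,"z": 0,"ax": 0,"ay": 0,"az": 0},{"x": 0,"y": 0,"z": 0,"ax": 0,"ay": 0,"az": 0},{"x": 0,"y": 0,"z": 0,"ax": 0,"ay": 0,"az": 0},{"x": 0,"y": 0,"z": 0,"ax": 0,"ay": 0,"az": 0}]}}

```text
time_s: 4.25
tool_pos: [0.4916, 0.1654, 0.1047]
tool_rot: [-179.8, 34.8, -7.1]
force: [-0.1, 0.7, -1.5]
grip_width: 0.052
grasp_force: 0.0
```

Run:
```python
from h import *
import pickle
p=env.camera_params("wrist");im=env.read_camera("wrist")
pickle.dump(p,open("w4.pkl","wb"));cv2.imwrite("pics/w4.png",im[:,:,::-1])
print("pred brass,silver",proj("w",T(D,[[0,.045,.042],[0,-.045,.042]]),p))
print("corners front",proj("w",T(D,[[-.054,-.114,.053],[-.054,.114,.053],[-.031,-.104,.067],[-.031,.104,.067]]),p))
r=rot(D[2]);z=r.as_matrix()[:,2]
B=T(D,[[-.0015,.045,.038]])[0];tcp=B+z*.019;print("grasp tcp",tcp)
plan(tcp,r,5)
```

```text
pred brass,silver [[321.89  214.911]
 [199.661 214.458]]
corners front [[ 55.732 173.784]
 [438.536 175.142]
 [ 82.573 215.889]
 [417.347 217.132]]
grasp tcp [0.434 0.171 0.022]
t 4.3 from [0.491 0.165 0.105] to [0.434 0.171 0.022] total shift(cm, start axes) [-0.02   0.162 10.017] turn [-0.066 -0.138  0.183]
0 [-0.004  0.032  2.003] [-0.013 -0.028  0.037]
1 [-0.003  0.032  2.003] [-0.013 -0.028  0.037]
2 [-0.002  0.032  2.003] [-0.013 -0.028  0.037]
3 [-0.001  0.031  2.003] [-0.013 -0.028  0.037]
4 [-0.     0.031  2.003] [-0.013 -0.028  0.037]
```

View pics/w4.png

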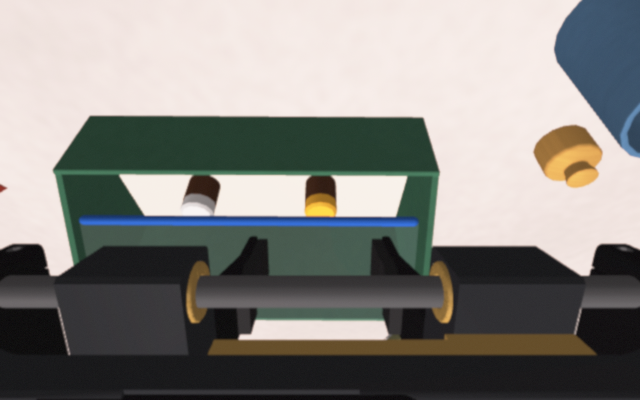

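Request:
{"fn": "jog_arm", "kwargs": {"motion": [{"x": 0,"y": 0.02,"z": 1.2,"ax": 0,"ay": 0,"az": 0},{"x": 0,"y": 0.02,"z": 1.2,"ax": 0,"ay": 0,"az": 0},{"x": 0,"y": 0.02,"z": 1.2,"ax": 0,"ay": 0,"az": 0},{"x": 0,"y": 0.02,"z": 1.2,"ax": 0,"ay": 0,"az": 0},{"x": 0,"y": 0.02,"z": 1.2,"ax": 0,"ay": 0,"az": 0}]}}

```text
time_s: 4.8
tool_pos: [0.4553, 0.1688, 0.0537]
tool_rot: [-179.9, 35.0, -7.1]
force: [0.8, 0.3, 1.1]
grip_width: 0.052
grasp_force: 0.5
```

Request:
{"fn": "jog_arm", "kwargs": {"motion": [{"x": 0,"y": 0,"z": 1,"ax": 0,"ay": 0,"az": 0},{"x": 0,"y": 0,"z": 1,"ax": 0,"ay": 0,"az": 0},{"x": 0,"y": 0,"z": 1,"ax": 0,"ay": 0,"az": 0},{"x": 0,"y": 0,"z": 0.6,"ax": 0,"ay": 0,"az": 0},{"x": 0,"y": 0,"z": 0,"ax": 0,"ay": 0,"az": 0}]}}

```text
time_s: 5.3
tool_pos: [0.4349, 0.1713, 0.0241]
tool_rot: [-179.9, 35.0, -7.1]
force: [0.1, -0.2, -2.9]
grip_width: 0.0523
grasp_force: 1.3
```

Run:
```python
from h import *
r=rot(D[2]);z=r.as_matrix()[:,2]
B=T(D,[[-.0015,.045,.038]])[0];tcp=B+z*.019
plan(tcp,r,1);print(env.get_obs()["force"])
```

```text
t 5.3 from [0.435 0.171 0.024] to [0.434 0.171 0.022] total shift(cm, start axes) [0.035 0.014 0.181] turn [0.009 0.014 0.171]
0 [0.035 0.014 0.181] [0.009 0.014 0.171]
[ 0.137 -0.225 -2.869]
```

Request:
{"fn": "jog_arm", "kwargs": {"motion": [{"x": 0,"y": 0,"z": 0.15,"ax": 0,"ay": 0,"az": 0},{"x": 0,"y": 0,"z": 0,"ax": 0,"ay": 0,"az": 0},{"x": 0,"y": 0,"z": 0,"ax": 0,"ay": 0,"az": 0},{"x": 0,"y": 0,"z": 0,"ax": 0,"ay": 0,"az": 0},{"x": 0,"y": 0,"z": 0,"ax": 0,"ay": 0,"az": 0}]}}

```text
time_s: 5.8
tool_pos: [0.435, 0.1714, 0.0239]
tool_rot: [-179.9, 34.9, -7.1]
force: [1.1, -0.6, -1.6]
grip_width: 0.0521
grasp_force: 0.8
```

Request:
{"fn": "jog_arm", "kwargs": {"motion": [{"x": 0,"y": 0,"z": 0,"ax": 0,"ay": 0,"az": 0},{"x": 0,"y": 0,"z": 0,"ax": 0,"ay": 0,"az": 0},{"x": 0,"y": 0,"z": 0,"ax": 0,"ay": 0,"az": 0},{"x": 0,"y": 0,"z": 0,"ax": 0,"ay": 0,"az": 0},{"x": 0,"y": 0,"z": 0,"ax": 0,"ay": 0,"az": 0}], "claw": -1, "squeeze": 35}}

```text
time_s: 6.3
tool_pos: [0.4349, 0.1717, 0.0239]
tool_rot: [-179.8, 35.0, -7.1]
force: [1.4, 0.6, -0.3]
grip_width: 0.0229
grasp_force: 35.1
```

Request:
{"fn": "jog_arm", "kwargs": {"motion": [{"x": 0,"y": 0,"z": 0,"ax": 0,"ay": 0,"az": 0},{"x": 0,"y": 0,"z": 0,"ax": 0,"ay": 0,"az": 0},{"x": 0,"y": 0,"z": 0,"ax": 0,"ay": 0,"az": 0},{"x": 0,"y": 0,"z": 0,"ax": 0,"ay": 0,"az": 0},{"x": 0,"y": 0,"z": 0,"ax": 0,"ay": 0,"az": 0}]}}

```text
time_s: 6.8
tool_pos: [0.4348, 0.1717, 0.0239]
tool_rot: [-179.8, 35.0, -7.1]
force: [1.3, 0.9, -0.0]
grip_width: 0.0229
grasp_force: 35.1
```

Request:
{"fn": "jog_arm", "kwargs": {"motion": [{"x": 0,"y": 0,"z": -0.5,"ax": 0,"ay": 0,"az": 0},{"x": 0,"y": 0,"z": -1,"ax": 0,"ay": 0,"az": 0},{"x": 0,"y": 0,"z": -1,"ax": 0,"ay": 0,"az": 0},{"x": 0,"y": 0,"z": -1,"ax": 0,"ay": 0,"az": 0},{"x": 0,"y": 0,"z": -1,"ax": 0,"ay": 0,"az": 0}]}}

```text
time_s: 7.3
tool_pos: [0.4613, 0.1682, 0.062]
tool_rot: [-179.8, 34.9, -7.1]
force: [1.9, -0.4, -0.0]
grip_width: 0.0232
grasp_force: 35.0
```

Request:
{"fn": "jog_arm", "kwargs": {"motion": [{"x": 0,"y": 0,"z": -1,"ax": 0,"ay": 0,"az": 0},{"x": 0,"y": 0,"z": -1,"ax": 0,"ay": 0,"az": 0},{"x": 0,"y": 0,"z": -1.5,"ax": 0,"ay": 0,"az": 0},{"x": 0,"y": 0,"z": -2,"ax": 0,"ay": 0,"az": 0},{"x": 0,"y": 0,"z": -2,"ax": 0,"ay": 0,"az": 0}]}}

```text
time_s: 7.8
tool_pos: [0.5031, 0.1627, 0.1233]
tool_rot: [-179.8, 35.0, -7.1]
force: [0.9, 0.1, 0.0]
grip_width: 0.0228
grasp_force: 35.0
```

Run:
```python
from h import *
p0,r0,o=cur();print(p0,o["grip_width"],o["grasp_force"],o["force"])
plan(np.array([.57,.16,.24]),r0,5)
```

```text
[0.503 0.163 0.123] 0.022760596378724744 34.999598264694214 [0.883 0.149 0.006]
t 7.8 from [0.503 0.163 0.123] to [0.57 0.16 0.24] total shift(cm, start axes) [ -1.236  -0.587 -13.389] turn [0. 0. 0.]
0 [-0.247 -0.117 -2.678] [0. 0. 0.]
1 [-0.247 -0.117 -2.678] [0. 0. 0.]
2 [-0.247 -0.117 -2.678] [0. 0. 0.]
3 [-0.247 -0.117 -2.678] [0. 0. 0.]
4 [-0.247 -0.117 -2.678] [0. 0. 0.]
```

Request:
{"fn": "jog_arm", "kwargs": {"motion": [{"x": -0.25,"y": -0.1,"z": -2.7,"ax": 0,"ay": 0,"az": 0},{"x": -0.25,"y": -0.1,"z": -2.7,"ax": 0,"ay": 0,"az": 0},{"x": -0.25,"y": -0.1,"z": -2.7,"ax": 0,"ay": 0,"az": 0},{"x": -0.25,"y": -0.1,"z": -2.7,"ax": 0,"ay": 0,"az": 0},{"x": -0.25,"y": -0.1,"z": -2.7,"ax": 0,"ay": 0,"az": 0}]}}

```text
time_s: 8.3
tool_pos: [0.5703, 0.159, 0.2416]
tool_rot: [-179.8, 35.0, -7.1]
force: [0.0, -0.1, -0.3]
grip_width: 0.0233
grasp_force: 35.0
```

Run:
```python
from h import *
plan(np.array([.53,-.257,.22]),rot(F[2]),15)
```

```text
t 8.3 from [0.57  0.159 0.242] to [ 0.53  -0.257  0.22 ] total shift(cm, start axes) [ 2.153 41.782  1.011] turn [-4.098  0.01  -5.631]
0 [0.144 2.785 0.067] [-0.273  0.001 -0.375]
1 [0.125 2.786 0.081] [-0.273  0.001 -0.375]
2 [0.107 2.786 0.094] [-0.273  0.001 -0.375]
3 [0.089 2.786 0.107] [-0.273  0.001 -0.375]
4 [0.071 2.786 0.121] [-0.273  0.001 -0.375]
5 [0.052 2.786 0.134] [-0.273  0.001 -0.375]
6 [0.034 2.786 0.147] [-0.273  0.001 -0.375]
7 [0.016 2.785 0.16 ] [-0.273  0.001 -0.375]
8 [-0.002  2.785  0.174] [-0.273  0.001 -0.375]
9 [-0.021  2.784  0.187] [-0.273  0.001 -0.375]
10 [-0.039  2.782  0.2  ] [-0.273  0.001 -0.375]
11 [-0.057  2.781  0.213] [-0.273  0.001 -0.375]
12 [-0.075  2.78   0.227] [-0.273  0.001 -0.375]
13 [-0.094  2.778  0.24 ] [-0.273  0.001 -0.375]
14 [-0.112  2.776  0.253] [-0.273  0.001 -0.375]
```

Request:
{"fn": "jog_arm", "kwargs": {"motion": [{"x": 0.1,"y": 2.8,"z": 0,"ax": -0.3,"ay": 0,"az": -0.4},{"x": 0.1,"y": 2.8,"z": 0,"ax": -0.3,"ay": 0,"az": -0.4},{"x": 0.1,"y": 2.8,"z": 0.1,"ax": -0.3,"ay": 0,"az": -0.4},{"x": 0.1,"y": 2.8,"z": 0.1,"ax": -0.3,"ay": 0,"az": -0.4},{"x": 0.1,"y": 2.8,"z": 0.1,"ax": -0.3,"ay": 0,"az": -0.4}]}}

```text
time_s: 8.8
tool_pos: [0.557, 0.0186, 0.2349]
tool_rot: [-179.9, 35.0, -4.6]
force: [0.5, 0.1, -0.8]
grip_width: 0.0229
grasp_force: 35.0
```

Request:
{"fn": "jog_arm", "kwargs": {"motion": [{"x": 0,"y": 2.8,"z": 0.1,"ax": -0.3,"ay": 0,"az": -0.4},{"x": 0,"y": 2.8,"z": 0.1,"ax": -0.3,"ay": 0,"az": -0.4},{"x": 0,"y": 2.8,"z": 0.2,"ax": -0.3,"ay": 0,"az": -0.4},{"x": 0,"y": 2.8,"z": 0.2,"ax": -0.3,"ay": 0,"az": -0.4},{"x": 0,"y": 2.8,"z": 0.2,"ax": -0.3,"ay": 0,"az": -0.4}]}}

```text
time_s: 9.3
tool_pos: [0.5435, -0.1207, 0.2284]
tool_rot: [180.0, 35.0, -2.2]
force: [0.1, -0.2, -1.4]
grip_width: 0.0231
grasp_force: 35.0
```

Request:
{"fn": "jog_arm", "kwargs": {"motion": [{"x": 0,"y": 2.8,"z": 0.2,"ax": -0.3,"ay": 0,"az": -0.4},{"x": 0,"y": 2.8,"z": 0.2,"ax": -0.3,"ay": 0,"az": -0.4},{"x": -0.1,"y": 2.8,"z": 0.2,"ax": -0.2,"ay": 0,"az": -0.3},{"x": -0.1,"y": 2.8,"z": 0.2,"ax": -0.2,"ay": 0,"az": -0.3},{"x": -0.1,"y": 2.7,"z": 0.2,"ax": -0.2,"ay": 0,"az": -0.3}]}}

```text
time_s: 9.8
tool_pos: [0.5323, -0.2594, 0.2219]
tool_rot: [180.0, 35.0, -0.1]
force: [0.3, -0.9, -0.5]
grip_width: 0.0233
grasp_force: 35.0
```

Run:
```python
from h import *
plan(np.array([.5213,-.257,.12]),rot(F[2]),5)
```

```text
t 9.8 from [ 0.532 -0.259  0.222] to [ 0.521 -0.257  0.12 ] total shift(cm, start axes) [ 4.95  -0.24   8.977] turn [0.052 0.012 0.072]
0 [ 0.99  -0.048  1.795] [0.01  0.002 0.014]
1 [ 0.99  -0.048  1.795] [0.01  0.002 0.014]
2 [ 0.99  -0.048  1.795] [0.01  0.002 0.014]
3 [ 0.99  -0.048  1.795] [0.01  0.002 0.014]
4 [ 0.99  -0.048  1.796] [0.01  0.002 0.014]
```

Request:
{"fn": "jog_arm", "kwargs": {"motion": [{"x": 1,"y": -0.05,"z": 1.8,"ax": 0,"ay": 0,"az": 0},{"x": 1,"y": -0.05,"z": 1.8,"ax": 0,"ay": 0,"az": 0},{"x": 1,"y": -0.05,"z": 1.8,"ax": 0,"ay": 0,"az": 0},{"x": 1,"y": -0.05,"z": 1.8,"ax": 0,"ay": 0,"az": 0},{"x": 1,"y": -0.05,"z": 1.8,"ax": 0,"ay": 0,"az": 0}]}}

```text
time_s: 10.3
tool_pos: [0.5218, -0.2557, 0.1187]
tool_rot: [-180.0, 35.0, -0.1]
force: [0.6, -0.4, -0.4]
grip_width: 0.0228
grasp_force: 35.0
```

Request:
{"fn": "jog_arm", "kwargs": {"motion": [{"x": 0,"y": 0,"z": 0,"ax": 0,"ay": 0,"az": 0},{"x": 0,"y": 0,"z": 0,"ax": 0,"ay": 0,"az": 0},{"x": 0,"y": 0,"z": 0,"ax": 0,"ay": 0,"az": 0},{"x": 0,"y": 0,"z": 0,"ax": 0,"ay": 0,"az": 0},{"x": 0,"y": 0,"z": 0,"ax": 0,"ay": 0,"az": 0}]}}

```text
time_s: 10.8
tool_pos: [0.5225, -0.2563, 0.1201]
tool_rot: [179.9, 34.9, -0.2]
force: [0.6, 0.2, -0.7]
grip_width: 0.0229
grasp_force: 35.0
```

Run:
```python
from h import *
import pickle
p=env.camera_params("wrist");im=env.read_camera("wrist");s=env.read_camera("scene")
pickle.dump(p,open("w5.pkl","wb"))
o=np.zeros((600,800,3),np.uint8)
o[:450]=cv2.resize(im[60:330,80:560],(800,450))   # scale 1.667
o[450:600,:240]=cv2.resize(s[150:225,240:360],(240,150))
o[450:600,300:540]=cv2.resize(s[190:265,390:510],(240,150))
cv2.imwrite("pics/w5.png",o[:,:,::-1])
q=proj("w",T(F,[[-.006,.045,.012],[-.0245,.045,.026],[.0125,.045,.026],[-.005,-.055,.054]]),p)
print(q,(q-[80,60])*1.6667)
plan(np.array([.5213,-.257,.0244]),rot(F[2]),5)
```

```text
[[316.665 113.447]
 [316.435 102.554]
 [316.71  147.242]
 [154.533 156.318]] [[394.449  89.079]
 [394.067  70.925]
 [394.525 145.406]
 [124.224 160.533]]
t 10.9 from [ 0.522 -0.256  0.12 ] to [ 0.521 -0.257  0.024] total shift(cm, start axes) [5.371 0.064 7.868] turn [ 0.104 -0.085  0.038]
0 [1.074 0.013 1.574] [ 0.021 -0.017  0.008]
1 [1.075 0.013 1.573] [ 0.021 -0.017  0.008]
2 [1.075 0.014 1.573] [ 0.021 -0.017  0.008]
3 [1.076 0.014 1.573] [ 0.021 -0.017  0.008]
4 [1.076 0.014 1.572] [ 0.021 -0.017  0.008]
```

View pics/w5.png

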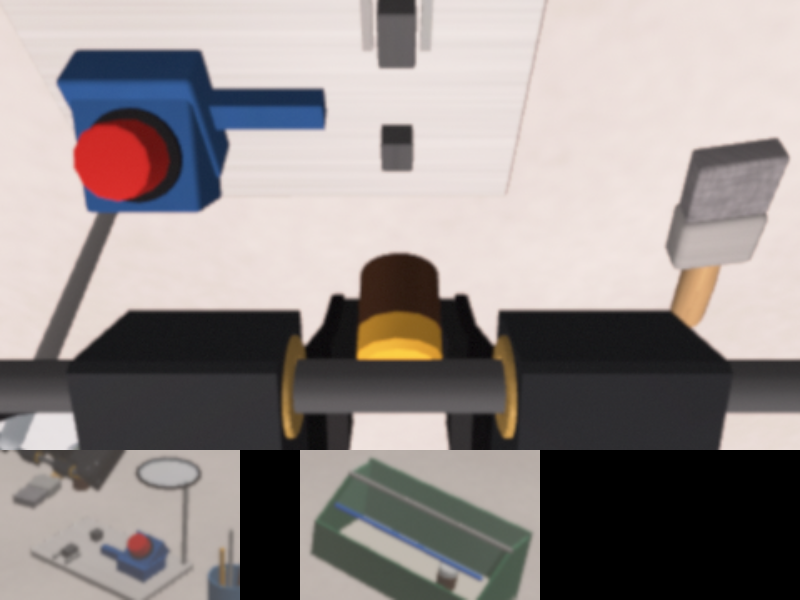

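Run:
```python
from h import *
import pickle
p=pickle.load(open("w5.pkl","rb"))
b=np.array([.5225+.0097,-.2563,.1201+.0031])
q=proj("w",b+np.array([[.012,0,-.015],[0,.012,-.015],[0,-.012,-.015],[.012,0,.015],[.012,0,.005]]),p);print((q-[80,60])*1.6667)
print((proj("w",b+np.array([[.017,0,-.015],[0.017,0,.005]]),p)-[80,60])*1.6667)
```

```text
[[398.857 252.069]
 [359.981 276.033]
 [437.922 275.873]
 [398.958 343.685]
 [398.922 310.662]]
[[398.816 241.322]
 [398.879 300.51 ]]
```

Request:
{"fn": "jog_arm", "kwargs": {"motion": [{"x": 0.88,"y": 0,"z": 1.22,"ax": 0,"ay": 0,"az": 0},{"x": 0.88,"y": 0,"z": 1.22,"ax": 0,"ay": 0,"az": 0},{"x": 0.88,"y": 0,"z": 1.22,"ax": 0,"ay": 0,"az": 0},{"x": 0.88,"y": 0,"z": 1.22,"ax": 0,"ay": 0,"az": 0},{"x": 0.88,"y": 0,"z": 1.22,"ax": 0,"ay": 0,"az": 0}]}}

```text
time_s: 11.4
tool_pos: [0.5226, -0.2561, 0.042]
tool_rot: [180.0, 35.0, -0.1]
force: [-0.5, -0.6, -0.8]
grip_width: 0.0228
grasp_force: 35.0
```

Request:
{"fn": "jog_arm", "kwargs": {"motion": [{"x": 0.3,"y": 0,"z": 0.4,"ax": 0,"ay": 0,"az": 0},{"x": 0.2,"y": 0,"z": 0.3,"ax": 0,"ay": 0,"az": 0},{"x": 0.2,"y": 0,"z": 0.3,"ax": 0,"ay": 0,"az": 0},{"x": 0,"y": 0,"z": 0,"ax": 0,"ay": 0,"az": 0},{"x": 0,"y": 0,"z": 0,"ax": 0,"ay": 0,"az": 0}]}}

```text
time_s: 11.9
tool_pos: [0.5235, -0.2564, 0.0322]
tool_rot: [179.9, 34.9, -0.2]
force: [0.3, -1.0, 0.1]
grip_width: 0.0231
grasp_force: 35.0
```

Run:
```python
from h import *
plan(np.array([.5237,-.256,.0244]),rot(F[2]),1);print(env.get_obs()["force"])
```

```text
t 11.9 from [ 0.523 -0.256  0.032] to [ 0.524 -0.256  0.024] total shift(cm, start axes) [ 0.466 -0.041  0.63 ] turn [ 0.107 -0.09   0.032]
0 [ 0.466 -0.041  0.63 ] [ 0.107 -0.09   0.032]
[ 0.27  -1.021  0.104]
```

Request:
{"fn": "jog_arm", "kwargs": {"motion": [{"x": 0.14,"y": 0,"z": 0.18,"ax": 0,"ay": 0,"az": 0},{"x": 0.14,"y": 0,"z": 0.18,"ax": 0,"ay": 0,"az": 0},{"x": 0.12,"y": 0,"z": 0.16,"ax": 0,"ay": 0,"az": 0},{"x": 0,"y": 0,"z": 0,"ax": 0,"ay": 0,"az": 0},{"x": 0,"y": 0,"z": 0,"ax": 0,"ay": 0,"az": 0}]}}

```text
time_s: 12.4
tool_pos: [0.5234, -0.2563, 0.0251]
tool_rot: [179.9, 35.0, -0.1]
force: [1.1, 0.5, -0.3]
grip_width: 0.0233
grasp_force: 35.0
```

Request:
{"fn": "jog_arm", "kwargs": {"motion": [{"x": 0.06,"y": 0,"z": 0.08,"ax": 0,"ay": 0,"az": 0},{"x": 0,"y": 0,"z": 0,"ax": 0,"ay": 0,"az": 0},{"x": 0,"y": 0,"z": 0,"ax": 0,"ay": 0,"az": 0},{"x": 0,"y": 0,"z": 0,"ax": 0,"ay": 0,"az": 0},{"x": 0,"y": 0,"z": 0,"ax": 0,"ay": 0,"az": 0}]}}

```text
time_s: 12.9
tool_pos: [0.5235, -0.2563, 0.0242]
tool_rot: [179.9, 35.0, -0.1]
force: [0.2, -0.6, -0.8]
grip_width: 0.0224
grasp_force: 35.0
```

Request:
{"fn": "jog_arm", "kwargs": {"motion": [{"x": 0.03,"y": 0,"z": 0.04,"ax": 0,"ay": 0,"az": 0},{"x": 0,"y": 0,"z": 0,"ax": 0,"ay": 0,"az": 0},{"x": 0,"y": 0,"z": 0,"ax": 0,"ay": 0,"az": 0},{"x": 0,"y": 0,"z": 0,"ax": 0,"ay": 0,"az": 0},{"x": 0,"y": 0,"z": 0,"ax": 0,"ay": 0,"az": 0}]}}

```text
time_s: 13.4
tool_pos: [0.5235, -0.2563, 0.024]
tool_rot: [179.9, 35.0, -0.1]
force: [0.3, 1.0, 3.9]
grip_width: 0.0233
grasp_force: 35.0
```

Request:
{"fn": "jog_arm", "kwargs": {"motion": [{"x": 0,"y": 0,"z": 0,"ax": 0,"ay": 0,"az": 0},{"x": 0,"y": 0,"z": 0,"ax": 0,"ay": 0,"az": 0},{"x": 0,"y": 0,"z": 0,"ax": 0,"ay": 0,"az": 0},{"x": 0,"y": 0,"z": 0,"ax": 0,"ay": 0,"az": 0},{"x": 0,"y": 0,"z": 0,"ax": 0,"ay": 0,"az": 0}], "claw": -0.28}}

```text
time_s: 13.9
tool_pos: [0.5234, -0.2563, 0.0235]
tool_rot: [179.9, 35.0, -0.1]
force: [0.4, 0.3, 0.0]
grip_width: 0.0313
grasp_force: 0.0
```

Request:
{"fn": "jog_arm", "kwargs": {"motion": [{"x": 0,"y": 0,"z": -0.5,"ax": 0,"ay": 0,"az": 0},{"x": 0,"y": 0,"z": -1,"ax": 0,"ay": 0,"az": 0},{"x": 0,"y": 0,"z": -1,"ax": 0,"ay": 0,"az": 0},{"x": 0,"y": 0,"z": -2,"ax": 0,"ay": 0,"az": 0},{"x": 0,"y": 0,"z": -2.5,"ax": 0,"ay": 0,"az": 0}]}}

```text
time_s: 14.4
tool_pos: [0.5639, -0.2563, 0.0819]
tool_rot: [180.0, 35.0, -0.1]
force: [0.2, -0.2, 0.2]
grip_width: 0.0315
grasp_force: 0.0
```

Request:
{"fn": "jog_arm", "kwargs": {"motion": [{"x": 0,"y": 0,"z": -1.5,"ax": 0,"ay": 0,"az": 0},{"x": 0,"y": 0,"z": -1,"ax": 0,"ay": 0,"az": 0},{"x": 0,"y": 0,"z": 0,"ax": 0,"ay": 0,"az": 0},{"x": 0,"y": 0,"z": 0,"ax": 0,"ay": 0,"az": 0},{"x": 0,"y": 0,"z": 0,"ax": 0,"ay": 0,"az": 0}], "claw": -1}}

```text
time_s: 14.9
tool_pos: [0.5771, -0.2563, 0.1007]
tool_rot: [180.0, 35.1, -0.1]
force: [0.3, 0.2, -0.3]
grip_width: 0.0028
grasp_force: 0.0
```

Run:
```python
from h import *
import pickle
p=env.camera_params("wrist");im=env.read_camera("wrist");s=env.read_camera("scene")
pickle.dump(p,open("w6.pkl","wb"))
o=np.zeros((600,800,3),np.uint8)
o[:450]=cv2.resize(im[60:330,80:560],(800,450))   # scale 1.667
o[450:600,:240]=cv2.resize(s[150:225,240:360],(240,150))
o[450:600,300:540]=cv2.resize(s[190:265,390:510],(240,150))
cv2.imwrite("pics/w6.png",o[:,:,::-1])
b=np.array([.5325,-.2555,.012])
pts=b+np.array([[.0185,0,.014],[-.0185,0,.014],[0,0,.03],[.012,0,0]])
btn=np.array([.5317,-.1555,.055])
q=proj("w",np.r_[pts,[btn]],p);print((q-[80,60])*1.6667)
# collar circle prediction: button axis
n=np.array([np.sin(np.radians(35)),0,np.cos(np.radians(35))])
print("collar",(proj("w",btn-.017*n,p)-[80,60])*1.6667)
r=rot(F[2]);plan(btn+n*.03,r,5)
```

```text
[[397.29  203.456]
 [397.654 256.148]
 [397.427 259.775]
 [397.41  190.167]
 [158.866 286.129]]
collar [[174.114 272.603]]
t 15.0 from [ 0.577 -0.256  0.101] to [ 0.549 -0.155  0.08 ] total shift(cm, start axes) [ -1.111 -10.081   3.371] turn [0.066 0.06  0.042]
0 [-0.222 -2.016  0.674] [0.013 0.012 0.008]
1 [-0.223 -2.016  0.675] [0.013 0.012 0.008]
2 [-0.223 -2.016  0.675] [0.013 0.012 0.008]
3 [-0.224 -2.016  0.675] [0.013 0.012 0.008]
4 [-0.224 -2.015  0.676] [0.013 0.012 0.008]
```

View pics/w6.png

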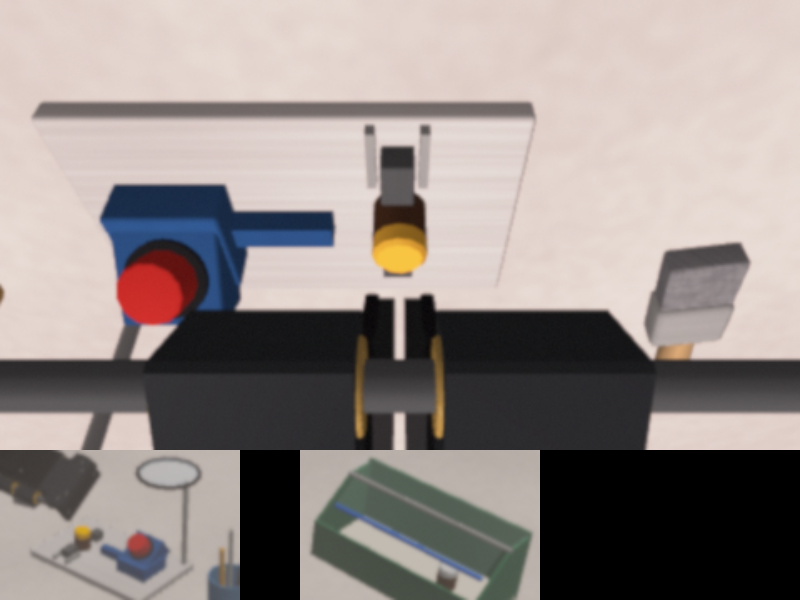

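Run:
```python
from h import *
import pickle
obs=[]
for n in(1,2,5,6):
    im=cv2.imread(f"pics/w{n}.png").astype(int);b,g,r=im[...,0],im[...,1],im[...,2]
    m=((r>195)&(g<80)&(b<80)).astype(np.uint8);m[450:]=0
    if n<5:m[130:]=0
    k,l,st,ce=cv2.connectedComponentsWithStats(m);i=1+np.argmax(st[1:,4])
    (c,ax,ang)=cv2.fitEllipse(max(cv2.findContours((l==i).astype(np.uint8),0,1)[0],key=len));c=np.array(c)
    if n>4:c=c/1.6667+[80,60]
    obs.append((pickle.load(open(f"w{n}.pkl","rb")),c));print(n,c,ax,st[i])
s=least_squares(lambda w:np.concatenate([(proj("w",w,p)-c).ravel() for p,c in obs]),[.53,-.155,.055]);print(s.x,s.fun)
s=least_squares(lambda w:np.concatenate([(proj("w",np.r_[w,.0565],p)-c).ravel() for p,c in obs]),[.53,-.155]);print(s.x,s.fun)
```

```text
Traceback (most recent call last):
ValueError: attempt to get argmax of an empty sequence
```

Run:
```python
from h import *
import pickle
obs=[]
for n in(1,2,5,6):
    im=cv2.imread(f"pics/w{n}.png").astype(int);b,g,r=im[...,0],im[...,1],im[...,2]
    red=(g<90)&(b<90)&(r>100)&(r>2*g);red[450:]=0;red[:,250:]=0
    if n<5:red[130:]=0;red[:,:170]=0
    t=.8*np.percentile(r[red],95);m=(red&(r>t)).astype(np.uint8)
    k,l,st,ce=cv2.connectedComponentsWithStats(m);i=1+np.argmax(st[1:,4])
    (c,ax,ang)=cv2.fitEllipse(max(cv2.findContours((l==i).astype(np.uint8),0,1)[0],key=len));c=np.array(c)
    if n>4:c=c/1.6667+[80,60]
    obs.append((pickle.load(open(f"w{n}.pkl","rb")),c));print(n,round(t),c,ax,st[i])
s=least_squares(lambda w:np.concatenate([(proj("w",w,p)-c).ravel() for p,c in obs]),[.53,-.155,.055]);print(s.x,s.fun)
s=least_squares(lambda w:np.concatenate([(proj("w",np.r_[w,.0565],p)-c).ravel() for p,c in obs]),[.53,-.155]);print(s.x,s.fun)
```

```text
1 150 [208.302  76.525] (27.13636589050293, 30.917236328125) [194  62  29  31 700]
2 150 [198.815  74.505] (27.302234649658203, 31.979385375976562) [185  59  29  32 727]
5 172 [146.824 157.468] (67.48844146728516, 78.925537109375) [  75  126   74   74 4289]
6 166 [169.287 236.547] (56.32926940917969, 65.57933044433594) [ 118  265   64   59 2988]
[ 0.537 -0.155  0.063] [ 0.085 -0.021  0.079  0.061 -0.084  0.011 -0.026 -0.039]
[ 0.532 -0.152] [-0.702  1.56  -0.5    1.68   0.76  -0.626 -0.024 -3.249]
```

Request:
{"fn": "jog_arm", "kwargs": {"motion": [{"x": -0.22,"y": -2.02,"z": 0.48,"ax": 0,"ay": 0,"az": 0},{"x": -0.22,"y": -2.02,"z": 0.48,"ax": 0,"ay": 0,"az": 0},{"x": -0.22,"y": -2.02,"z": 0.48,"ax": 0,"ay": 0,"az": 0},{"x": -0.22,"y": -2.02,"z": 0.48,"ax": 0,"ay": 0,"az": 0},{"x": -0.22,"y": -2.02,"z": 0.48,"ax": 0,"ay": 0,"az": 0}]}}

```text
time_s: 15.5
tool_pos: [0.5546, -0.1546, 0.0877]
tool_rot: [179.9, 35.0, -0.2]
force: [0.5, -0.2, -0.2]
grip_width: 0.0002
grasp_force: 0.0
```

Request:
{"fn": "jog_arm", "kwargs": {"motion": [{"x": 0,"y": 0,"z": 0,"ax": 0,"ay": 0,"az": 0},{"x": 0,"y": 0,"z": 0,"ax": 0,"ay": 0,"az": 0},{"x": 0,"y": 0,"z": 0,"ax": 0,"ay": 0,"az": 0},{"x": 0,"y": 0,"z": 0,"ax": 0,"ay": 0,"az": 0},{"x": 0,"y": 0,"z": 0,"ax": 0,"ay": 0,"az": 0}]}}

```text
time_s: 16.0
tool_pos: [0.5553, -0.1565, 0.088]
tool_rot: [179.9, 35.0, -0.3]
force: [0.5, -0.3, 0.3]
grip_width: 0.0006
grasp_force: 0.0
```

Run:
```python
from h import *
plan(np.array([.537,-.155,.063]),rot(F[2]),1);print(env.get_obs()["force"])
```

```text
t 16.0 from [ 0.555 -0.156  0.088] to [ 0.537 -0.155  0.063] total shift(cm, start axes) [-0.07  -0.143  3.101] turn [ 0.072 -0.042 -0.046]
0 [-0.07  -0.143  3.101] [ 0.072 -0.042 -0.046]
[ 0.528 -0.342  0.254]
```

Now advance to about 5 mm off, then press in steps.

Request:
{"fn": "jog_arm", "kwargs": {"motion": [{"x": 0,"y": -0.1,"z": 0.8,"ax": 0,"ay": 0,"az": 0},{"x": 0,"y": 0,"z": 0.8,"ax": 0,"ay": 0,"az": 0},{"x": 0,"y": 0,"z": 0.8,"ax": 0,"ay": 0,"az": 0},{"x": 0,"y": 0,"z": 0.2,"ax": 0,"ay": 0,"az": 0},{"x": 0,"y": 0,"z": 0,"ax": 0,"ay": 0,"az": 0}]}}

```text
time_s: 16.5
tool_pos: [0.5398, -0.1543, 0.0663]
tool_rot: [180.0, 35.0, -0.1]
force: [0.4, -0.0, 0.7]
grip_width: 0.0005
grasp_force: 0.0
```

Request:
{"fn": "jog_arm", "kwargs": {"motion": [{"x": 0,"y": 0,"z": 0.2,"ax": 0,"ay": 0,"az": 0},{"x": 0,"y": 0,"z": 0.2,"ax": 0,"ay": 0,"az": 0},{"x": 0,"y": 0,"z": 0.2,"ax": 0,"ay": 0,"az": 0},{"x": 0,"y": 0,"z": 0.2,"ax": 0,"ay": 0,"az": 0},{"x": 0,"y": 0,"z": 0,"ax": 0,"ay": 0,"az": 0}]}}

```text
time_s: 17.0
tool_pos: [0.5369, -0.1543, 0.0614]
tool_rot: [179.9, 34.8, -0.1]
force: [3.1, 0.0, 6.7]
grip_width: 0.0007
grasp_force: 3.3
```

Run:
```python
from h import *
plan(np.array([.537,-.155,.063]),rot(F[2]),1)
p,r,o=cur();print("tool-axis force",r.inv().apply(o["force"]))
```

```text
t 17.0 from [ 0.537 -0.154  0.061] to [ 0.537 -0.155  0.063] total shift(cm, start axes) [-0.081  0.073 -0.141] turn [ 0.118 -0.173  0.046]
0 [-0.081  0.073 -0.141] [ 0.118 -0.173  0.046]
tool-axis force [-1.249 -0.04  -7.286]
```

Request:
{"fn": "jog_arm", "kwargs": {"motion": [{"x": 0,"y": 0,"z": 0.2,"ax": 0,"ay": 0,"az": 0},{"x": 0,"y": 0,"z": 0.2,"ax": 0,"ay": 0,"az": 0},{"x": 0,"y": 0,"z": 0.2,"ax": 0,"ay": 0,"az": 0},{"x": 0,"y": 0,"z": 0.1,"ax": 0,"ay": 0,"az": 0},{"x": 0,"y": 0,"z": 0,"ax": 0,"ay": 0,"az": 0}]}}

```text
time_s: 17.5
tool_pos: [0.5318, -0.1543, 0.0544]
tool_rot: [179.9, 35.0, -0.1]
force: [2.1, 0.3, 2.6]
grip_width: 0.0004
grasp_force: 1.2
```

Run:
```python
from h import *
plan(np.array([.537,-.155,.063]),rot(F[2]),1)
p,r,o=cur();print("tool-axis force",r.inv().apply(o["force"]))
```

```text
t 17.5 from [ 0.532 -0.154  0.054] to [ 0.537 -0.155  0.063] total shift(cm, start axes) [-0.068  0.074 -1.005] turn [ 0.092 -0.035  0.049]
0 [-0.068  0.074 -1.005] [ 0.092 -0.035  0.049]
tool-axis force [ 0.219 -0.268 -3.325]
```

Request:
{"fn": "jog_arm", "kwargs": {"motion": [{"x": 0,"y": 0,"z": 0.1,"ax": 0,"ay": 0,"az": 0},{"x": 0,"y": 0,"z": 0.1,"ax": 0,"ay": 0,"az": 0},{"x": 0,"y": 0,"z": 0.1,"ax": 0,"ay": 0,"az": 0},{"x": 0,"y": 0,"z": 0,"ax": 0,"ay": 0,"az": 0},{"x": 0,"y": 0,"z": 0,"ax": 0,"ay": 0,"az": 0}]}}

```text
time_s: 18.0
tool_pos: [0.5318, -0.1543, 0.0542]
tool_rot: [179.9, 34.8, -0.1]
force: [4.8, -0.5, 10.6]
grip_width: 0.0008
grasp_force: 5.6
```

Run:
```python
from h import *
plan(np.array([.537,-.155,.063]),rot(F[2]),1)
p,r,o=cur();print("tool-axis force",r.inv().apply(o["force"]))
```

```text
t 18.0 from [ 0.532 -0.154  0.054] to [ 0.537 -0.155  0.063] total shift(cm, start axes) [-0.07   0.072 -1.017] turn [ 0.129 -0.232  0.041]
0 [-0.07   0.072 -1.017] [ 0.129 -0.232  0.041]
tool-axis force [ -2.046   0.508 -11.445]
```

Request:
{"fn": "jog_arm", "kwargs": {"motion": [{"x": 0,"y": 0,"z": -0.5,"ax": 0,"ay": 0,"az": 0},{"x": 0,"y": 0,"z": -1,"ax": 0,"ay": 0,"az": 0},{"x": 0,"y": 0,"z": -2,"ax": 0,"ay": 0,"az": 0},{"x": 0,"y": 0,"z": -2,"ax": 0,"ay": 0,"az": 0},{"x": 0,"y": 0,"z": -2,"ax": 0,"ay": 0,"az": 0}]}}

```text
time_s: 18.5
tool_pos: [0.5733, -0.1543, 0.1138]
tool_rot: [179.9, 35.0, -0.1]
force: [-0.2, -0.4, -0.3]
grip_width: 0.0004
grasp_force: 0.0
```

Request:
{"fn": "jog_arm", "kwargs": {"motion": [{"x": 0,"y": 0,"z": -1,"ax": 0,"ay": 0,"az": 0},{"x": 0,"y": 0,"z": -1,"ax": 0,"ay": 0,"az": 0},{"x": 0,"y": 0,"z": 0,"ax": 0,"ay": 0,"az": 0},{"x": 0,"y": 0,"z": 0,"ax": 0,"ay": 0,"az": 0},{"x": 0,"y": 0,"z": 0,"ax": 0,"ay": 0,"az": 0}]}}

```text
time_s: 19.0
tool_pos: [0.5838, -0.1543, 0.1291]
tool_rot: [180.0, 35.1, -0.1]
force: [-0.4, -0.5, -0.3]
grip_width: 0.0004
grasp_force: 0.0
```

Run:
```python
from h import *
p=env.camera_params("wrist");im=env.read_camera("wrist").astype(int)
r,g,b=im[...,0],im[...,1],im[...,2]
red=(g<90)&(b<90)&(r>100)&(r>2*g);t=.8*np.percentile(r[red],95)
k,l,st,ce=cv2.connectedComponentsWithStats((red&(r>t)).astype(np.uint8));i=1+np.argmax(st[1:,4]);print("red",ce[i],st[i])
n=np.array([np.sin(np.radians(35)),0,np.cos(np.radians(35))]);B=np.array([.537,-.155,.063])
print("pred out/home",proj("w",np.array([B,B-.01*n]),p))
yel=(r>150)&(g>110)&(b<90)
k,l,st,ce=cv2.connectedComponentsWithStats(yel.astype(np.uint8))
for i in range(1,k):
    if st[i,4]>100:print("brass",ce[i],st[i])
bay=np.array([.5325,-.2555,.042]);print("pred brass top at bay x=0, +6",proj("w",[bay,bay-[.006,0,0]],p))
```

```text
red [320.5   205.203] [304 190  34  32 868]
pred out/home [[320.464 209.685]
 [320.438 205.836]]
brass [122.836  36.087] [  0  33 243  11 663]
brass [444.22  193.633] [430 182  31  23 531]
brass [172.53 225.53] [155 217  35  20 362]
brass [168.139 238.757] [160 235  18   9 115]
pred brass top at bay x=0, +6 [[448.23  191.889]
 [446.081 196.793]]
```

```bash
python3 -c "
from cell import env
print(env.sign_off())"
```

```text
the job is handed in; nothing more can be done
None
```

The job is handed in at about 19 s of the 56 s allowed. In the camera checks the brass-topped blank stands between the jaws, the button stayed home after I backed off, the silver-topped blank is still in the dispenser and the flap is shut; the sign-off gave no verdict.

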